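Click the funnel post onto its stand

ROBOT

A 6-joint arm with a two-finger parallel gripper is mounted at the origin on a cart in front of the work surface, level with it; the furniture and walls round the work are solid. World frame = base frame: x ahead of the robot, y to its left, z up, the work surface at z = 0. Lengths are in m, angles in degrees, forces in N, time in s.
With the tool pointing down it reaches from about 0.35 to 0.875 m from the base axis. Payload 4.2 kg.
Tool frame: the origin (TCP) lies midway between the tips of the shut fingers; the grasp point (between the pads) lies 19 mm behind it; z points along the fingers, y is the direction in which the jaws open and shut (so a half turn about z gives the same grasp; the last joint's range is limited). The gripper opens to 87 mm and grips with 3 to 60 N. Pads are 19 mm wide; open, the fingers measure 117 mm over their backs; the gripper's body (75 mm by 190 mm) begins 51 mm behind the grasp point.
Start: joints at [80.65, 22.042, 0.453, 0, -68.411, -14.817], TCP at [0.256, 0.57, 0.193] pointing down, gripper open.
Joint ranges: [-179.83, 179.83], [-69.29, 118.12], [-61.27, 80.66], [-181.25, 117.63], [-171.15, -9.14], [-177.46, 177.46]. Speed limits (degrees/s): [159.86, 159.86, 180, 180, 180, 180].

INTERFACE

Orientations are given as a 3x3 rotation matrix whose columns are the frame's x, y, z axes.
In Python, from station import r gives the robot as it stands.
- The arm moves only by the tool play_rows, never from a script. Its argument "commands" is a list that holds one entry, the list of rows, each a list of 7 numbers: the shift along the world's x, y, z in m, then the turn, a rotation vector about the world's x, y, z in rad, then the closure, from 0 (fully open) to 1 (shut). A call has 1 to 5 rows; each row is the pose to reach, as a shift and turn from the pose commanded when the call began; what a row does not reach only later rows make up. A row lasts 1/10 s, in which the tool goes at most 50 mm and 8.59 degrees, less where a joint would pass 70% of its speed; a pose out of reach is approached as far as the arm can. A call with a gripper value outside its range is refused whole. The fingers move at their own pace and stop on an object; the grip force is fixed at half the most. Time passes only in rows, so rows that repeat a pose let the fingers close. It gives the time, the measured TCP pose, the force and the opening at its end, in the units of the state.
- r.sense(): the state, without advancing time (a new reading comes with each control period).
- r.capture(name): name is "scene" or "top" or "wrist"; returns a dict with "image" (400x640x3 uint8, red, green, blue), "range_z" (400x640 float32, m along the optical axis (not along the pixel's ray), 0 where there is no reading), "intrinsics" (3x3 intrinsics, pixels), "k1" (the pictures are not rectified: a ray, as slopes to the right and down, at radius r is drawn at 1 + k1 r^2 times it, then the intrinsics apply), "extrinsics" (4x4, takes a point from camera to world coordinates); the wrist camera has in their place "mount" (4x4, takes a point from camera to tool coordinates, whose origin is the TCP and whose axes are the flange's). Camera axes: x right, y up, looking along -z (the intrinsics and any distortion apply to the point x, -y, -z); pixel columns grow to the right and rows downward; lengths in m; the calibration is good to about 2 mm. A picture is of the moment at which its call begins: read the wrist's pose just before it.
- r.finish_job(): hands the job in, once; it reports no verdict.
The state is a dict: "time_s": time; "joints": joint angles; "joint_velocities": joint speeds; "effort": joint torques, N m; "tcp_pos": TCP position; "ee_rot": TCP orientation; "wrist_force": force on the tool from outside, world axes, zero at the start; "moment": the same for the moment, N m; "gripper_width": opening from 0.0 (shut) to 1.0 (fully open).
Only numpy, scipy, OpenCV 4.12 (cv2) and the standard library are available. Lean on these libraries where they do the work, as an engineer would, in place of code of your own. Each camera call takes 0.05 s, during which the arm holds its last target. There are 200 camera calls.

TASK

Fit the loose funnel post onto the stub of the small stand: slide its open end down over the stub and its spring button until it sits fully home on the collar, then turn it gently until the button pops out through the hole in its side, and let go. Never force it: stop turning as soon as it has clicked. Leave the other things on the bench where they are.

Things in the scene. Friction and masses are not known exactly. Their poses are not given: they have to be found in the camera images.
- post: Loose funnel post, 119 mm tall, about 0.2 kg, standing upright. Origin: centre of its open foot (on the bench at first); z up its axis. Bell mouth 47 mm wide outside, bore narrowing from 41 mm at z=2 to 27 mm at z=13.5 mm; then a tube of bore 27, outside 33 mm, closed above z=64 mm. A steel funnel ring (outside 63 mm, bar 7 mm) reaches to the +x side at z=72 mm, its centre 75 mm from the axis.
- head (a point): Middle of the post's black flat-sided head (on the post's axis, 100 mm above its foot; axes as the post). The head spans 81 to 119 mm above the foot, 34 mm along x and 24 mm along y: grip it by its two flat faces, across y.
- hole (a point): Centre of the hole in the tube's wall (in mid-wall, 15 mm from the axis on the post's -x side, 34 mm above the foot); about 8.5 mm wide, 10.5 mm high.
- stand: Small fixed stand: grey plate 120 (x) by 100 (y) by 10 mm; origin: centre of its underside, z up. From its middle rises a steel stub 25 mm in diameter with a 51 mm collar at its foot: collar top at z=22 mm, stub end at z=72 mm, its last 6 mm tapered to 16 mm. The stub resists turning (slips only above 1.2 N m).
- seat (a point): Point on the stub's axis at the height of the collar's top; the post is home when its origin is here. Axes as the stand.
- button_mid (a point): Mean place of the spring button's base, on the stub's surface, 34 mm above the collar, on the stand's -x side. The button itself (round, 7 mm in diameter, sticking 6 mm out) is set askew: its bearing about the stub is anywhere within 0.65 rad either way of this point and is not measured.
- snap_button (a joint): How far the spring button is pressed in, m: 0 out, about 0.005 held in by the tube's wall, 0.0065 at its stop. Its spring takes 3 to 5 N; pushing the bell mouth over it takes up to about 12 N. Once the post is home and the hole comes over it, it clicks out and blocks turning, with under 0.1 rad of play each way; a sideways push of 30 N bends it.
- petri: Covered glass dish, 68 mm wide, 14 mm high; origin under its centre. Leave alone.
- crucible: Lidded white porcelain crucible, 45 mm wide, 50 mm high; origin under its centre. Leave alone.
- weighing_bottle: Small lidded glass weighing bottle, 42 mm wide, 62 mm high; origin under its centre. Leave alone.
- reagent_bottle: Clear glass reagent bottle with a flat stopper, 66 mm wide, 132 mm high; origin under its centre. Leave alone.
- flask: Conical glass flask, 64 mm wide, 105 mm high; origin under its centre. Leave alone.
- square_bottle: Square white plastic bottle, 60 mm wide, 120 mm high; origin under its centre. Leave alone.

How it is judged:
By the outcome, as a careful person would: the job done as asked, in the order asked, and still so for the second after the job is handed in, with the robot touching nothing.
It also fails if it takes over 67 s, if anything falls off the work surface, if the arm or the gripper's body presses on something with over 40 N, if the wrist force passes 120 N, or if a joint passes its speed limit or range.

## Working session

There is one attempt and no reset: what is moved stays moved. The work goes in short steps, Python scripts to look and compute and a tool call to move; the robot and the scene stay as the last step left them, time stands still between calls to the robot, and variables do not carry over. Pictures are saved under pics/ and viewed, about 8 in all and at most 12, crops included, and the job is handed in when it is done.

Besides the shell and the picture viewer there is one more tool, called after "Emit:" in YAML: its name, and indented under it one key for each argument. play_rows: Moves the arm, as the interface text tells. Its arguments: {"type":"object","properties":{"commands":{"type":"array","items":{"type":"array","items":{"type":"array","items":{"type":"number"}}}}},"required":["commands"]}

```bash
mkdir -p pics
cat > h.py <<'E'
import numpy as np, cv2
from station import r
def save(c,n): cv2.imwrite('pics/'+n+'.png',c['image'][:,:,::-1])
def T(c,s=None):
    if 'extrinsics' in c: return np.array(c['extrinsics'])
    M=np.eye(4);M[:3,:3]=np.array(s['ee_rot']);M[:3,3]=s['tcp_pos'];return M@np.array(c['mount'])
def rays(c,uv):
    K=np.array(c['intrinsics']);k=c['k1'];uv=np.asarray(uv,float).reshape(-1,1,2)
    p=cv2.undistortPoints(uv,K,np.array([k,0,0,0,0.]))[:,0]
    return np.c_[p[:,0],-p[:,1],-np.ones(len(p))]
def onplane(c,uv,z,s=None):
    M=T(c,s);d=rays(c,uv)@M[:3,:3].T;o=M[:3,3]
    return o+d*((z-o[2])/d[:,2])[:,None]
def pts(c,s=None):
    M=T(c,s);v,u=np.mgrid[0:400,0:640];d=rays(c,np.c_[u.ravel(),v.ravel()])
    z=c['range_z'].ravel();P=(d*z[:,None])@M[:3,:3].T+M[:3,3];P[z==0]=np.nan
    return P.reshape(400,640,3)
E
python3 - <<'E'
from h import *
s=r.sense();print({k:s[k] for k in('time_s','tcp_pos','ee_rot','wrist_force','gripper_width')})
for n in('scene','top'):
    c=r.capture(n);save(c,n);np.save(n,pts(c));print(n,T(c).round(3).tolist(),c['intrinsics'],c['k1'])
a=cv2.imread('pics/scene.png');b=cv2.imread('pics/top.png')
cv2.imwrite('pics/both.png',cv2.resize(np.vstack([a,b]),(480,600)))
E
```

```text
{'time_s': 0.0, 'tcp_pos': array([0.25558204, 0.5696163 , 0.19155103]), 'ee_rot': array([[ 9.12282962e-01, -4.09559691e-01, -8.10537121e-04],
       [-4.09560480e-01, -9.12280649e-01, -2.05666439e-03],
       [ 1.02889503e-04,  2.20822386e-03, -9.99997557e-01]]), 'wrist_force': array([0.70705393, 1.22745999, 0.13476635]), 'gripper_width': 0.9995254614718319}
scene [[0.486, 0.652, -0.582, -0.133], [-0.874, 0.365, -0.321, -0.258], [0.004, 0.665, 0.747, 0.946], [0.0, 0.0, 0.0, 1.0]] [[473.33183129   0.         320.31485396]
 [  0.         473.33183129 201.10317917]
 [  0.           0.           1.        ]] -0.018178571564797543
top [[0.025, 0.993, -0.116, 0.379], [-1.0, 0.025, 0.003, 0.127], [0.006, 0.116, 0.993, 1.116], [0.0, 0.0, 0.0, 1.0]] [[446.69884018   0.         322.02809261]
 [  0.         446.69884018 188.64259661]
 [  0.           0.           1.        ]] 0.016406896772483387
```

View pics/top.png

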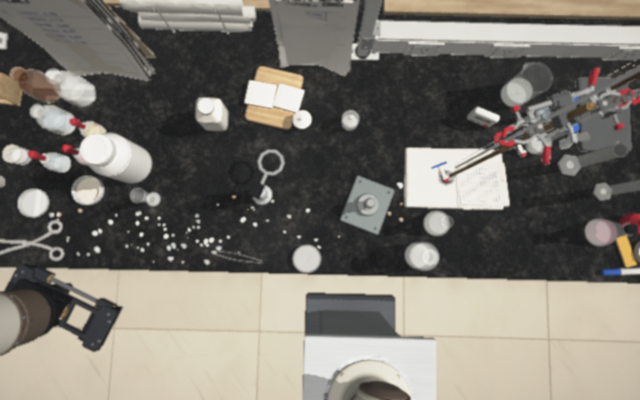

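View pics/scene.png

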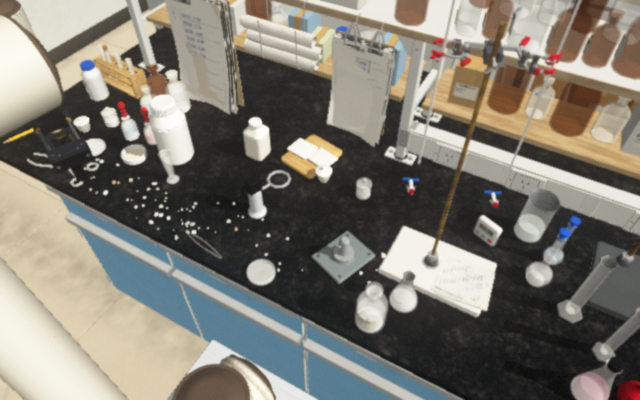

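Top view: the post's head is near (264,193), its ring at (271,162), and the stand plate at (367,205) with its stub. The scene view shows the same, with the ring to the far right of the post and the flask and reagent bottle near the stand on its -y side.

Run:
```python
from h import *
P=np.load('top.npy');im=cv2.imread('pics/top.png')
# stand plate: points at z ~10mm near
sub=np.zeros((400,640),bool);sub[165:245,330:405]=1
m=(sub&(abs(P[...,2]-.010)<.006)&(im.mean(2)>75))
m=cv2.morphologyEx(m.astype(np.uint8),cv2.MORPH_OPEN,np.ones((3,3)))
cs,_=cv2.findContours(m,0,2);c=max(cs,key=cv2.contourArea)
class C(dict):pass
import json
cap=r.capture('top')
w=onplane(cap,c[:,0],.010)[:,:2]
rc=cv2.minAreaRect((w*1000).astype(np.float32));print('plate',rc)
hi=sub&(P[...,2]>.06);print('stub top',hi.sum(),np.nanmedian(P[hi],0))
sc=np.load('scene.npy')
for nm,Q in(('top',P),('scene',sc)):
    box=(Q[...,0]>.3)&(Q[...,0]<.6)&(Q[...,1]>.15)&(Q[...,1]<.40)
    for a,b in((.055,.085),(.105,.13)):
        k=box&(Q[...,2]>a)&(Q[...,2]<b);q=Q[k]
        print(nm,a,k.sum())
        if k.sum()>5:print(np.c_[q.min(0),np.median(q,0),q.max(0)].round(3).tolist())
# fit ring circle
k=(P[...,2]>.06)&(P[...,2]<.085);sb=np.zeros_like(k);sb[145:182,250:290]=1
q=(P[k&sb]*1000).astype(np.float32);print('ring',len(q),cv2.minEnclosingCircle(q[:,:2].copy()))
x,y=q[:,0],q[:,1];s=np.linalg.lstsq(np.c_[x,y,np.ones(len(x))],x*x+y*y,rcond=None)[0];print(s[:2]/2)
s=r.sense();c=r.capture('wrist');print(np.array(c['mount']).round(3).tolist(),c['intrinsics'])
cv2.imwrite('pics/crop.png',cv2.resize(np.hstack([im[140:250,220:420]]),None,fx=4,fy=4,interpolation=2))
```

```text
plate ((472.10107421875, 9.824142456054688), (101.16399383544922, 119.85517120361328), 70.15536499023438)
stub top 89 [0.47100456 0.01021437 0.07052549]
top 0.055 286
[[0.475, 0.548, 0.591], [0.215, 0.256, 0.277], [0.055, 0.075, 0.085]]
top 0.105 187
[[0.473, 0.491, 0.51], [0.256, 0.272, 0.29], [0.106, 0.119, 0.123]]
scene 0.055 298
[[0.473, 0.532, 0.59], [0.218, 0.26, 0.287], [0.056, 0.075, 0.085]]
scene 0.105 159
[[0.47, 0.487, 0.508], [0.257, 0.271, 0.29], [0.105, 0.118, 0.123]]
ring 243 ((552.6103515625, 249.6068115234375), 40.29945755004883)
[557.7617894 247.1294268]
[[0.0, 0.967, 0.255, 0.07], [1.0, 0.0, -0.0, -0.0], [-0.0, 0.255, -0.967, -0.192], [0.0, 0.0, 0.0, 1.0]] [[280.67473239   0.         318.11033434]
 [  0.         280.67473239 194.12173495]
 [  0.           0.           1.        ]]
```

View pics/crop.png

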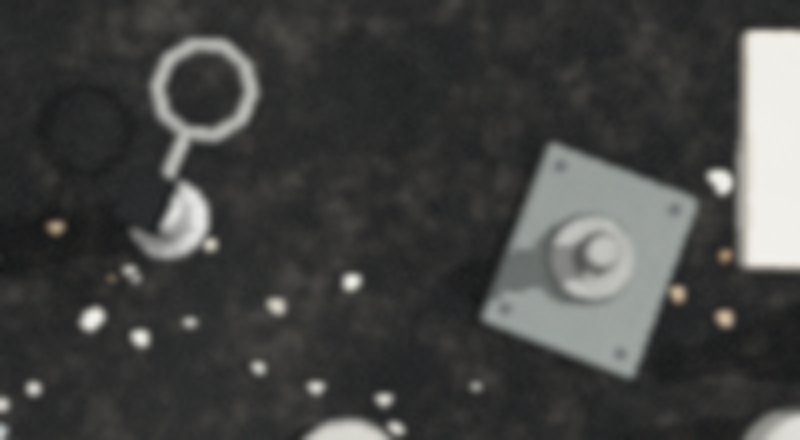

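Plate centre ≈ (0.471, 0.010) with its long axis at -20° (or 160°). Post axis ≈ (0.490, 0.272), ring bearing ≈ -20.5°. Next I look at the stub from close by, from its -x side.

Emit:
play_rows:
  commands:
    - [[0.04,-0.05,0,0,0,0.07,0],[0.06,-0.1,0,0,0,0.07,0],[0.07,-0.15,0,0,0,0.07,0],[0.08,-0.2,0,0,0,0.07,0],[0.08,-0.25,0,0,0,0.07,0]]

```text
time_s: 0.7
tcp_pos: [0.3352, 0.3368, 0.1923]
ee_rot: [[0.939, -0.345, 0.0], [-0.345, -0.939, -0.0], [0.0, 0.0, -1.0]]
wrist_force: [0.7, 0.0, -0.3]
gripper_width: 0.998
```

Emit:
play_rows:
  commands:
    - [[0.01,-0.05,0,0,0,0,0],[0.02,-0.1,-0.01,0,0,0,0],[0.025,-0.15,-0.02,0,0,0,0],[0.03,-0.2,-0.03,0,0,0,0],[0.03,-0.25,-0.03,0,0,0,0]]

```text
time_s: 1.2
tcp_pos: [0.3638, 0.0919, 0.1618]
ee_rot: [[0.939, -0.344, -0.001], [-0.344, -0.939, -0.001], [-0.001, 0.001, -1.0]]
wrist_force: [1.0, 0.0, 0.5]
gripper_width: 1.0
```

Emit:
play_rows:
  commands:
    - [[0,-0.01,0,0,0,0,0],[0,-0.01,0,0,0,0,0],[0,-0.01,0,0,0,0,0]]

```text
time_s: 1.5
tcp_pos: [0.3652, 0.0848, 0.1631]
ee_rot: [[0.939, -0.345, 0.001], [-0.345, -0.939, 0.001], [0.001, -0.001, -1.0]]
wrist_force: [-0.6, -0.1, 0.7]
gripper_width: 1.003
```

Run:
```python
from h import *
s=r.sense();print(s['time_s'],s['tcp_pos'],s['joints'],np.degrees(np.arctan2(s['ee_rot'][1][1],s['ee_rot'][0][1])))
c=r.capture('wrist');save(c,'w1');P=pts(c,s);np.save('w1',P)
im=c['image']
M=np.linalg.inv(T(c,s))
q=M[:3,:3]@np.array([.471,.010,.056])+M[:3,3];K=c['intrinsics'];u=int(K[0][2]-K[0][0]*q[0]/q[2]);v=int(K[1][2]+K[1][1]*q[1]/q[2]);print(u,v)
cv2.imwrite('pics/w1c.png',cv2.resize(im[max(0,v-65):v+65,u-75:u+75,::-1],None,fx=4,fy=4,interpolation=2))
print('origin',u-75,max(0,v-65))
k=(P[...,2]>.067)&(np.hypot(P[...,0]-.471,P[...,1]-.01)<.04);print(k.sum(),P[k].mean(0) if k.any() else 0)
```

```text
1.5 [0.36522064 0.08475173 0.16309645] [ 3.82956006e+01 -1.78224701e+00 -3.41445758e+01  3.81400196e-03
 -5.75638466e+01  3.15428209e+01] -110.15951282916912
352 61
origin 277 0
458 [0.47115257 0.01237994 0.07045736]
```

View pics/w1c.png

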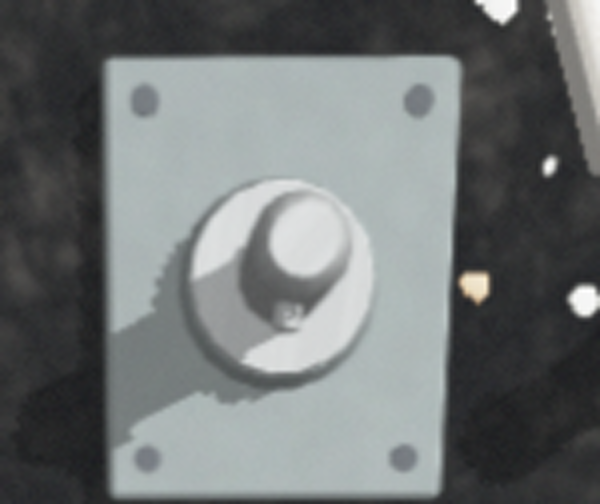

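The stub top is at crop (308,238) and the button shows at crop (290,315), on the -x side and close to the middle bearing. The plate's edges are nearly parallel to the tool's x axis.

Run:
```python
from h import *
s=r.sense();c=r.capture('wrist');f=lambda a,b:(277+a/4-.375,b/4-.375)
top=onplane(c,f(308,239),.072,s)[0];b=onplane(c,f(290,316),.056,s)[0]
col=onplane(c,f(281,277),.021,s)[0]
cor=onplane(c,[f(106,58),f(460,58),f(441,495),f(112,495)],.010,s)
print(top,b,col,cor.mean(0),cv2.minAreaRect((cor[:,:2]*1000).astype(np.float32)))
d=b-top;print(np.hypot(*d[:2]),np.degrees(np.arctan2(d[1],d[0])))
```

```text
[0.4709943  0.01122178 0.072     ] [0.45788808 0.01827012 0.056     ] [0.47159176 0.01233295 0.021     ] [0.47112467 0.0116554  0.01      ] ((471.01727294921875, 11.449470520019531), (98.24156188964844, 117.33722686767578), 70.07989501953125)
0.014881274048048754 151.72926709368522
```

Emit:
play_rows:
  commands:
    - [[0.01,0.05,0.02,0,0,0,0],[0.02,0.09,0.04,0,0,0,0],[0.03,0.13,0.05,0,0,0,0],[0.05,0.16,0.05,0,0,0,0],[0.06,0.18,0.05,0,0,0,0]]

```text
time_s: 2.1
tcp_pos: [0.4254, 0.2683, 0.2127]
ee_rot: [[0.94, -0.341, 0.001], [-0.341, -0.94, 0.001], [0.001, -0.001, -1.0]]
wrist_force: [-0.8, -0.1, -0.9]
gripper_width: 1.0
```

Emit:
play_rows:
  commands:
    - [[0.0,0.0,0,0,0,0,0],[0.0,0.0,0,0,0,0,0]]

```text
time_s: 2.3
tcp_pos: [0.424, 0.2651, 0.212]
ee_rot: [[0.939, -0.343, -0.001], [-0.343, -0.939, -0.001], [-0.001, 0.002, -1.0]]
wrist_force: [0.4, -0.6, 0.1]
gripper_width: 0.995
```

Run:
```python
from h import *
s=r.sense();print(s['time_s'],s['tcp_pos'])
c=r.capture('wrist');save(c,'w2');P=pts(c,s)
R=np.hypot(P[...,0]-.49,P[...,1]-.272)
k=(P[...,2]>.114)&(P[...,2]<.125)&(R<.04);rc=cv2.minAreaRect((P[k][:,:2]*1000).astype(np.float32));print('head',k.sum(),rc)
g=k&(cv2.erode(k.astype(np.uint8),np.ones((3,3)))>0);print(np.median(P[g],0))
k=(P[...,2]>.064)&(P[...,2]<.084)&(np.hypot(P[...,0]-.559,P[...,1]-.247)<.038)
q=P[k];x,y=q[:,0],q[:,1];t=np.linalg.lstsq(np.c_[x,y,np.ones(len(x))],x*x+y*y,rcond=None)[0];print('ring',k.sum(),t[:2]/2)
# colour-based head contour on the plane z=.119
im=c['image']
```

```text
2.3 [0.42404412 0.26510701 0.21196599]
head 844 ((490.110107421875, 274.663330078125), (24.123037338256836, 33.376739501953125), 69.85033416748047)
[0.49053073 0.2745022  0.11850341]
ring 1196 [0.55957562 0.24827946]
```

View pics/w2.png

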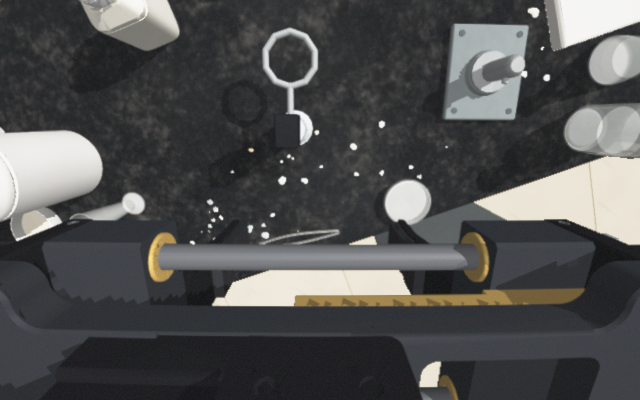

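The wrist view shows the head at (288,130) with the ring straight ahead of it, in line with the tool. I move over the head and go down.

Emit:
play_rows:
  commands:
    - [[0.033,0.005,0,0,0,0,0],[0.066,0.0095,0,0,0,0,0],[0.066,0.0095,-0.02,0,0,0,0],[0.066,0.0095,-0.03,0,0,0,0],[0.066,0.0095,-0.03,0,0,0,0]]

```text
time_s: 2.85
tcp_pos: [0.4891, 0.2722, 0.1811]
ee_rot: [[0.939, -0.345, -0.003], [-0.345, -0.939, -0.003], [-0.002, 0.004, -1.0]]
wrist_force: [-0.4, 0.4, -0.1]
gripper_width: 1.001
```

Emit:
play_rows:
  commands:
    - [[0.001,0.002,-0.03,0,0,0,0],[0.001,0.002,-0.06,0,0,0,0],[0.001,0.002,-0.085,0,0,0,0],[0.001,0.002,-0.098,0,0,0,0],[0.001,0.002,-0.098,0,0,0,0]]

```text
time_s: 3.35
tcp_pos: [0.4907, 0.2749, 0.0839]
ee_rot: [[0.939, -0.344, -0.002], [-0.344, -0.939, -0.002], [-0.001, 0.003, -1.0]]
wrist_force: [-0.6, -0.4, 0.5]
gripper_width: 1.001
```

Emit:
play_rows:
  commands:
    - [[0,0,0,0,0,0,0.5],[0,0,0,0,0,0,0.9],[0,0,0,0,0,0,0.9],[0,0,0,0,0,0,0.9],[0,0,0,0,0,0,0.9]]

```text
time_s: 3.85
tcp_pos: [0.4919, 0.2758, 0.0852]
ee_rot: [[0.939, -0.345, 0.001], [-0.345, -0.939, 0.001], [0.0, -0.001, -1.0]]
wrist_force: [-0.4, 0.1, -0.5]
gripper_width: 0.626
```

Emit:
play_rows:
  commands:
    - [[0,0,0,0,0,0,0.9],[0,0,0,0,0,0,0.9],[0,0,0,0,0,0,0.9]]

```text
time_s: 4.15
tcp_pos: [0.4917, 0.2756, 0.0847]
ee_rot: [[0.939, -0.345, -0.0], [-0.345, -0.939, -0.0], [-0.0, 0.0, -1.0]]
wrist_force: [-0.1, -0.8, 0.9]
gripper_width: 0.352
```

Emit:
play_rows:
  commands:
    - [[0,0,0,0,0,0,0.95],[0,0,0,0,0,0,0.95],[0,0,0,0,0,0,0.95],[0,0,0,0,0,0,0.95]]

```text
time_s: 4.55
tcp_pos: [0.4916, 0.2755, 0.0847]
ee_rot: [[0.939, -0.345, -0.0], [-0.345, -0.939, -0.0], [-0.0, 0.0, -1.0]]
wrist_force: [-0.0, -0.7, -0.9]
gripper_width: 0.268
```

Emit:
play_rows:
  commands:
    - [[0,0,0.02,0,0,0,0.95],[0,0,0.05,0,0,0,0.95],[0,0,0.09,0,0,0,0.95],[-0.01,-0.02,0.12,0,0,0.1,0.95],[-0.01,-0.05,0.12,0,0,0.22,0.95]]

```text
time_s: 5.05
tcp_pos: [0.4835, 0.2277, 0.2094]
ee_rot: [[0.992, -0.124, 0.008], [-0.124, -0.992, 0.006], [0.007, -0.007, -1.0]]
wrist_force: [-0.2, -0.3, -1.8]
gripper_width: 0.272
```

Emit:
play_rows:
  commands:
    - [[-0.01,-0.05,0,0,0,0.1,0.95],[-0.01,-0.09,0,0,0,0.18,0.95],[-0.01,-0.13,0,0,0,0.18,0.95],[-0.01,-0.16,0,0,0,0.18,0.95],[-0.01,-0.18,0,0,0,0.18,0.95]]

```text
time_s: 5.55
tcp_pos: [0.4708, 0.0437, 0.2044]
ee_rot: [[0.999, 0.046, -0.001], [0.046, -0.999, 0.0], [-0.001, -0.0, -1.0]]
wrist_force: [-0.4, 0.2, -2.1]
gripper_width: 0.265
```

Emit:
play_rows:
  commands:
    - [[0,0,0,0,0,0,0.95],[0,0,0,0,0,0,0.95],[0,0,0,0,0,0,0.95]]

```text
time_s: 5.85
tcp_pos: [0.4717, 0.0463, 0.2045]
ee_rot: [[0.999, 0.049, -0.0], [0.049, -0.999, 0.0], [-0.0, -0.0, -1.0]]
wrist_force: [-0.2, -0.5, -1.6]
gripper_width: 0.271
```

Run:
```python
from h import *
s=r.sense();print(s['time_s'],s['tcp_pos'],s['wrist_force'],s['moment'],np.degrees(np.arctan2(s['ee_rot'][1][1],s['ee_rot'][0][1]))+90,s['joints'])
c=r.capture('wrist');save(c,'w3');P=pts(c,s)
# ring in tool frame
R=np.array(s['ee_rot']);L=(P-s['tcp_pos'])@R
k=(abs(L[...,0]-.075)<.045)&(abs(L[...,1])<.045)&(abs(L[...,2]-.009)<.02)
q=L[k]
if len(q)>20:
    x,y=q[:,0],q[:,1];k2=np.hypot(x-.075,y)>.02;x,y=x[k2],y[k2];t=np.linalg.lstsq(np.c_[x,y,np.ones(len(x))],x*x+y*y,rcond=None)[0];print('ring in tool',len(q),t[:2]/2,np.median(q[:,2]))
for n in('scene','top'):
    c=r.capture(n);save(c,n+'3');Q=pts(c);L=(Q-s['tcp_pos'])@R
    k=(abs(L[...,0])<.035)&(abs(L[...,1])<.035)&(L[...,2]>.012)&(L[...,2]<.1);q=L[k];print(n,len(q))
    if len(q)>5: print(np.percentile(q,[2,50,98],axis=0).round(4).tolist())
```

```text
5.85 [0.471705   0.04627402 0.20454423] [-0.24129383 -0.5271288  -1.57762394] [-0.06299327  0.01892976 -0.05637065] 2.7970695819436884 [ 2.52951825e+01  6.62918636e+00 -1.87484283e+01 -1.62518339e-02
 -6.46296504e+01  6.75088525e+01]
ring in tool 2722 [0.07220343 0.00093355] 0.010290511053925908
scene 407
[[-0.0231, -0.0173, 0.0146], [-0.0141, 0.0079, 0.0588], [0.0075, 0.0221, 0.0818]]
top 0
```

View pics/w3.png

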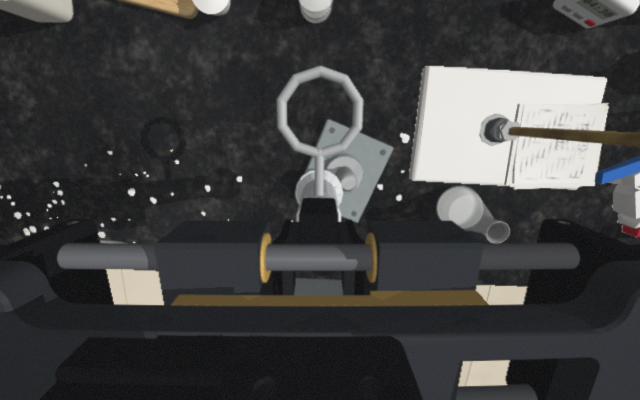

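The post is held upright with its ring along tool +x (at (320,110)). The post's axis lies about 1.5 mm behind the TCP in tool x. Next I move over the stub and take the foot down to just above its end.

Emit:
play_rows:
  commands:
    - [[0.001,-0.02,0,0,0,0,0.95],[0.001,-0.034,0,0,0,0,0.95],[0.001,-0.034,-0.02,0,0,0,0.95],[0.001,-0.034,-0.035,0,0,0,0.95],[0.001,-0.034,-0.035,0,0,0,0.95]]

```text
time_s: 6.5
tcp_pos: [0.4709, 0.0111, 0.1677]
ee_rot: [[0.999, 0.048, -0.005], [0.048, -0.999, -0.001], [-0.005, 0.001, -1.0]]
wrist_force: [-0.5, -0.6, -1.2]
gripper_width: 0.267
```

Emit:
play_rows:
  commands:
    - [[0,0,0,0,0,0,0.95],[0,0,0,0,0,0,0.95]]

```text
time_s: 6.7
tcp_pos: [0.4735, 0.0118, 0.1707]
ee_rot: [[0.999, 0.049, 0.002], [0.049, -0.999, 0.0], [0.002, -0.0, -1.0]]
wrist_force: [-0.2, 0.7, -2.6]
gripper_width: 0.271
```

Run:
```python
from h import *
s=r.sense();print(s['tcp_pos'],s['moment'])
c=r.capture('scene');save(c,'s4')
M=np.linalg.inv(T(c));q=M[:3,:3]@np.array([.471,.0115,.08])+M[:3,3];K=c['intrinsics'];u=int(K[0][2]-K[0][0]*q[0]/q[2]);v=int(K[1][2]+K[1][1]*q[1]/q[2])
cv2.imwrite('pics/s4c.png',cv2.resize(c['image'][v-60:v+60,u-70:u+70,::-1],None,fx=4,fy=4,interpolation=2))
```

```text
[0.47352265 0.01183313 0.17074646] [-0.08495365 -0.01668202  0.0283732 ]
```

View pics/s4c.png

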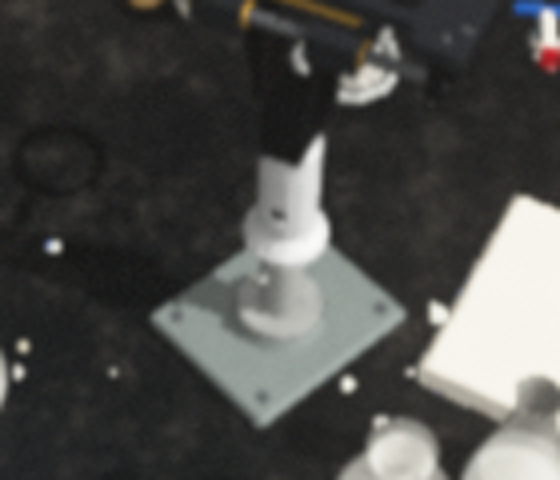

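The bell mouth is directly over the stub. The hole (279,214) and the button (262,272) are both visible, with the button at the smaller bearing, so the later turn is about -30°. I go down gently, checking the force.

Emit:
play_rows:
  commands:
    - [[-0.001,0,-0.006,0,0,0,0.95],[-0.001,0,-0.012,0,0,0,0.95],[-0.001,0,-0.018,0,0,0,0.95],[-0.001,0,-0.022,0,0,0,0.95],[-0.001,0,-0.025,0,0,0,0.95]]

```text
time_s: 7.25
tcp_pos: [0.4715, 0.0115, 0.1441]
ee_rot: [[0.999, 0.048, -0.001], [0.048, -0.999, -0.0], [-0.001, 0.0, -1.0]]
wrist_force: [-0.4, -0.0, -1.0]
gripper_width: 0.268
```

Emit:
play_rows:
  commands:
    - [[0,0,-0.002,0,0,0,0.95],[0,0,-0.004,0,0,0,0.95],[0,0,-0.006,0,0,0,0.95],[0,0,-0.006,0,0,0,0.95]]

```text
time_s: 7.65
tcp_pos: [0.4716, 0.0116, 0.1385]
ee_rot: [[0.999, 0.048, -0.0], [0.048, -0.999, -0.0], [-0.0, 0.0, -1.0]]
wrist_force: [-1.1, 0.4, -1.8]
gripper_width: 0.266
```

Emit:
play_rows:
  commands:
    - [[0,0,-0.002,0,0,0,0.95],[0,0,-0.004,0,0,0,0.95],[0,0,-0.006,0,0,0,0.95],[0,0,-0.006,0,0,0,0.95]]

```text
time_s: 8.05
tcp_pos: [0.4727, 0.0119, 0.1336]
ee_rot: [[0.999, 0.049, 0.002], [0.049, -0.999, 0.0], [0.002, -0.0, -1.0]]
wrist_force: [-0.4, 1.9, 3.0]
gripper_width: 0.266
```

Emit:
play_rows:
  commands:
    - [[0,0,-0.002,0,0,0,0.95],[0,0,-0.004,0,0,0,0.95],[0,0,-0.006,0,0,0,0.95],[0,0,-0.006,0,0,0,0.95]]

```text
time_s: 8.45
tcp_pos: [0.4719, 0.0119, 0.1271]
ee_rot: [[0.999, 0.048, 0.001], [0.048, -0.999, 0.001], [0.001, -0.001, -1.0]]
wrist_force: [-0.4, 1.6, 2.4]
gripper_width: 0.262
```

Emit:
play_rows:
  commands:
    - [[0,0,-0.003,0,0,0,0.95],[0,0,-0.006,0,0,0,0.95],[0,0,-0.009,0,0,0,0.95],[0,0,-0.01,0,0,0,0.95],[0,0,-0.01,0,0,0,0.95]]

```text
time_s: 8.95
tcp_pos: [0.4713, 0.0116, 0.1162]
ee_rot: [[0.999, 0.048, -0.001], [0.048, -0.999, 0.0], [-0.001, -0.0, -1.0]]
wrist_force: [-1.0, 2.0, 0.8]
gripper_width: 0.266
```

Emit:
play_rows:
  commands:
    - [[0,0,-0.002,0,0,0,0.95],[0,0,-0.004,0,0,0,0.95],[0,0,-0.006,0,0,0,0.95],[0,0,-0.006,0,0,0,0.95]]

```text
time_s: 9.35
tcp_pos: [0.4713, 0.0116, 0.1103]
ee_rot: [[0.999, 0.048, -0.001], [0.048, -0.999, 0.0], [-0.001, -0.0, -1.0]]
wrist_force: [-1.0, 2.6, 1.8]
gripper_width: 0.267
```

Emit:
play_rows:
  commands:
    - [[0,0,-0.001,0,0,0,0.95],[0,0,-0.002,0,0,0,0.95],[0,0,-0.003,0,0,0,0.95],[0,0,-0.003,0,0,0,0.95]]

```text
time_s: 9.75
tcp_pos: [0.4715, 0.0116, 0.1076]
ee_rot: [[0.999, 0.048, -0.0], [0.048, -0.999, -0.0], [-0.0, 0.0, -1.0]]
wrist_force: [-0.4, 1.7, 1.1]
gripper_width: 0.27
```

Emit:
play_rows:
  commands:
    - [[0,0,-0.0005,0,0,0,0.95],[0,0,-0.001,0,0,0,0.95],[0,0,-0.001,0,0,0,0.95]]

```text
time_s: 10.05
tcp_pos: [0.4716, 0.0116, 0.1067]
ee_rot: [[0.999, 0.048, -0.0], [0.048, -0.999, -0.0], [-0.0, 0.0, -1.0]]
wrist_force: [-1.5, 2.8, 3.4]
gripper_width: 0.267
```

Emit:
play_rows:
  commands:
    - [[0,0,-0.0005,0,0,0,0.95],[0,0,-0.001,0,0,0,0.95],[0,0,-0.001,0,0,0,0.95]]

```text
time_s: 10.35
tcp_pos: [0.472, 0.0116, 0.1066]
ee_rot: [[0.999, 0.049, 0.001], [0.049, -0.999, -0.0], [0.001, 0.0, -1.0]]
wrist_force: [-2.3, 1.3, 5.8]
gripper_width: 0.264
```

Run:
```python
from h import *
s=r.sense();print(s['wrist_force'],s['moment'],s['tcp_pos'])
```

```text
[-2.32981859  1.28381899  5.79112465] [0.77813067 0.79868763 0.05874628] [0.47201369 0.01161611 0.1065902 ]
```

It seated at z≈0.1066 as predicted (0.107), with the upward force rising. Now I turn gently in the negative direction, checking the moment.

Emit:
play_rows:
  commands:
    - [[0,0,0,0,0,-0.04,0.95],[0,0,0,0,0,-0.08,0.95],[0,0,0,0,0,-0.12,0.95],[0,0,0,0,0,-0.16,0.95],[0,0,0,0,0,-0.2,0.95]]

```text
time_s: 10.85
tcp_pos: [0.472, 0.0117, 0.1066]
ee_rot: [[0.988, -0.152, 0.001], [-0.152, -0.988, -0.0], [0.001, -0.0, -1.0]]
wrist_force: [-2.4, 1.8, 6.4]
gripper_width: 0.268
```

```bash
cat > st.py <<'E'
from h import *
s=r.sense();print(s['time_s'],s['wrist_force'].round(2),s['moment'].round(3),s['tcp_pos'].round(4),'yaw',round(np.degrees(np.arctan2(s['ee_rot'][1][1],s['ee_rot'][0][1]))+90,2),s['gripper_width'])
E
python3 st.py
```

```text
10.85 [-2.41  1.75  6.41] [0.897 0.839 0.082] [0.472  0.0117 0.1066] yaw -8.74 0.26793372870233517
```

Emit:
play_rows:
  commands:
    - [[0,0,0,0,0,-0.04,0.95],[0,0,0,0,0,-0.08,0.95],[0,0,0,0,0,-0.12,0.95]]

```text
time_s: 11.15
tcp_pos: [0.4722, 0.0117, 0.1066]
ee_rot: [[0.963, -0.269, 0.001], [-0.269, -0.963, 0.0], [0.001, -0.0, -1.0]]
wrist_force: [-2.5, 3.0, 6.1]
gripper_width: 0.264
```

```bash
python3 st.py
```

```text
11.15 [-2.53  2.96  6.07] [0.87  0.632 0.039] [0.4722 0.0117 0.1066] yaw -15.62 0.2639259641572657
```

Emit:
play_rows:
  commands:
    - [[0,0,0,0,0,-0.03,0.95],[0,0,0,0,0,-0.05,0.95]]

```text
time_s: 11.35
tcp_pos: [0.4725, 0.0118, 0.1066]
ee_rot: [[0.949, -0.317, 0.002], [-0.317, -0.949, 0.0], [0.002, -0.001, -1.0]]
wrist_force: [-1.1, 2.1, 4.4]
gripper_width: 0.265
```

```bash
python3 st.py
```

```text
11.35 [-1.07  2.09  4.35] [0.744 0.226 0.002] [0.4725 0.0118 0.1066] yaw -18.46 0.26502387795811966
```

Emit:
play_rows:
  commands:
    - [[0,0,0,0,0,-0.02,0.95],[0,0,0,0,0,-0.04,0.95]]

```text
time_s: 11.55
tcp_pos: [0.4727, 0.0118, 0.1065]
ee_rot: [[0.935, -0.354, 0.002], [-0.354, -0.935, 0.0], [0.002, -0.001, -1.0]]
wrist_force: [-0.9, 2.5, 5.5]
gripper_width: 0.267
```

```bash
python3 st.py
```

```text
11.55 [-0.85  2.47  5.55] [0.802 0.18  0.051] [0.4727 0.0118 0.1065] yaw -20.74 0.26688736305136596
```

Emit:
play_rows:
  commands:
    - [[0,0,0,0,0,-0.02,0.95],[0,0,0,0,0,-0.03,0.95]]

```text
time_s: 11.75
tcp_pos: [0.4727, 0.0118, 0.1065]
ee_rot: [[0.924, -0.382, 0.002], [-0.382, -0.924, 0.0], [0.002, -0.001, -1.0]]
wrist_force: [-0.9, 1.4, 4.8]
gripper_width: 0.268
```

```bash
python3 st.py
```

```text
11.75 [-0.85  1.38  4.81] [0.612 0.083 0.086] [0.4727 0.0118 0.1065] yaw -22.45 0.26848825742997773
```

Emit:
play_rows:
  commands:
    - [[0,0,0,0,0,-0.02,0.95],[0,0,0,0,0,-0.02,0.95]]

```text
time_s: 11.95
tcp_pos: [0.4728, 0.0116, 0.1065]
ee_rot: [[0.916, -0.4, 0.002], [-0.4, -0.916, -0.0], [0.002, -0.001, -1.0]]
wrist_force: [-0.1, 1.2, 5.0]
gripper_width: 0.267
```

```bash
python3 st.py
python3 - <<'E'
from h import *
c=r.capture('scene')
M=np.linalg.inv(T(c));q=M[:3,:3]@np.array([.4575,.0185,.056])+M[:3,3];K=c['intrinsics'];u=int(K[0][2]-K[0][0]*q[0]/q[2]);v=int(K[1][2]+K[1][1]*q[1]/q[2])
cv2.imwrite('pics/s5c.png',cv2.resize(c['image'][v-35:v+35,u-40:u+40,::-1],None,fx=8,fy=8,interpolation=2))
E
```

```text
11.95 [-0.09  1.19  4.95] [0.466 0.067 0.039] [0.4728 0.0116 0.1065] yaw -23.58 0.26665897787579906
```

View pics/s5c.png

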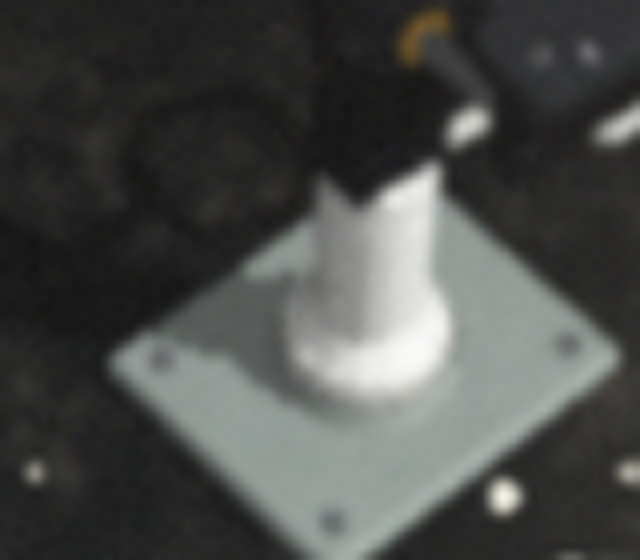

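The post is seated on the collar, and no dark hole shows at its expected place on the tube's left side, but the tube edge there is ambiguous. There is no resistance yet (Mz small, no yaw lag), so I go on in small steps.

Emit:
play_rows:
  commands:
    - [[0,0,0,0,0,-0.02,0.95],[0,0,0,0,0,-0.02,0.95]]

```text
time_s: 12.2
tcp_pos: [0.4728, 0.0116, 0.1065]
ee_rot: [[0.908, -0.418, 0.002], [-0.418, -0.908, -0.0], [0.002, -0.001, -1.0]]
wrist_force: [0.1, 1.2, 4.8]
gripper_width: 0.268
```

```bash
python3 st.py
```

```text
12.2 [0.13 1.19 4.85] [ 0.373 -0.015  0.125] [0.4728 0.0116 0.1065] yaw -24.72 0.26787787444123706
```

Emit:
play_rows:
  commands:
    - [[0,0,0,0,0,-0.02,0.95],[0,0,0,0,0,-0.02,0.95]]

```text
time_s: 12.4
tcp_pos: [0.4727, 0.0115, 0.1065]
ee_rot: [[0.9, -0.436, 0.002], [-0.436, -0.9, -0.0], [0.002, -0.001, -1.0]]
wrist_force: [-0.6, -0.2, 4.8]
gripper_width: 0.266
```

```bash
python3 st.py
```

```text
12.4 [-0.55 -0.18  4.78] [ 0.31  -0.05   0.083] [0.4727 0.0115 0.1065] yaw -25.87 0.2658414165657607
```

Emit:
play_rows:
  commands:
    - [[0,0,0,0,0,0,0.95]]

```text
time_s: 12.5
tcp_pos: [0.4727, 0.0115, 0.1065]
ee_rot: [[0.9, -0.436, 0.002], [-0.436, -0.9, -0.0], [0.002, -0.001, -1.0]]
wrist_force: [0.2, 1.2, 5.8]
gripper_width: 0.264
```

Run:
```python
from h import *
A=[]
for i in range(10):
    c=r.capture('scene');s=r.sense();A.append(np.r_[s['wrist_force'],s['moment']])
print(np.mean(A,0).round(3),np.std(A,0).round(3),s['time_s'])
M=np.linalg.inv(T(c));K=c['intrinsics']
def px(p):
    q=M[:3,:3]@p+M[:3,3];return K[0][2]-K[0][0]*q[0]/q[2],K[1][2]+K[1][1]*q[1]/q[2]
for b in range(130,235,8):
    a=np.radians(b);u,v=px(np.array([.471+.0165*np.cos(a),.0115+.0165*np.sin(a),.056]))
    print(b,round(u,1),round(v,1),c['image'][int(round(v))-4:int(round(v))+5,int(round(u))].mean(1).astype(int))
```

```text
[-0.201  0.348  5.057  0.277 -0.018  0.055] [0.524 0.313 0.478 0.03  0.039 0.026] 13.0
130 337.0 245.0 [130 129 128 122 110 106 104 115 123]
138 337.3 245.7 [129 128 122 110 106 104 115 123 127]
146 337.7 246.5 [122 124 121 116 114 112 115 124 125]
154 338.2 247.2 [124 121 116 114 112 115 124 125 131]
162 338.9 247.8 [129 123 121 126 131 132 130 133 142]
170 339.6 248.4 [132 132 130 131 136 137 135 136 143]
178 340.5 248.8 [132 130 131 136 137 135 136 143 164]
186 341.4 249.2 [138 136 136 139 140 137 138 145 163]
194 342.3 249.5 [142 144 143 144 146 147 146 150 164]
202 343.3 249.6 [155 157 158 161 159 159 165 179 206]
210 344.3 249.7 [173 173 172 175 175 179 182 191 216]
218 345.3 249.6 [185 185 181 182 186 189 192 202 222]
226 346.3 249.4 [196 198 197 195 197 200 202 206 219]
234 347.2 249.1 [209 208 208 211 212 209 211 216 228]
```

Emit:
play_rows:
  commands:
    - [[0,0,0,0,0,-0.02,0.95],[0,0,0,0,0,-0.04,0.95],[0,0,0,0,0,-0.04,0.95]]

```text
time_s: 13.3
tcp_pos: [0.4727, 0.0114, 0.1065]
ee_rot: [[0.882, -0.472, 0.002], [-0.472, -0.882, -0.0], [0.002, -0.001, -1.0]]
wrist_force: [0.4, 0.1, 5.7]
gripper_width: 0.264
```

```bash
cat > av.py <<'E'
from h import *
A=[]
for i in range(4):
    c=r.capture('scene');s=r.sense();A.append(np.r_[s['wrist_force'],s['moment']])
print(np.mean(A,0).round(3),s['time_s'],s['tcp_pos'].round(4),'yaw',round(np.degrees(np.arctan2(s['ee_rot'][1][1],s['ee_rot'][0][1]))+90,2))
E
python3 av.py
```

```text
[-0.176  0.499  5.227  0.201  0.007  0.021] 13.5 [0.4727 0.0114 0.1065] yaw -28.15
```

Emit:
play_rows:
  commands:
    - [[0,0,0,0,0,-0.02,0.95],[0,0,0,0,0,-0.03,0.95],[0,0,0,0,0,-0.03,0.95]]

```text
time_s: 13.8
tcp_pos: [0.4727, 0.0114, 0.1065]
ee_rot: [[0.867, -0.498, 0.002], [-0.498, -0.867, -0.001], [0.002, -0.001, -1.0]]
wrist_force: [0.2, -0.4, 4.8]
gripper_width: 0.268
```

```bash
python3 av.py
```

```text
[ 0.379  0.332  5.379  0.143 -0.014  0.058] 14.0 [0.4727 0.0114 0.1065] yaw -29.87
```

The radial force seen earlier, (-2.4, +1.8) N, pointed along the button's bearing, so it was the spring pressing on the wall. It faded between yaw -16° and -26°, which suggests the button has popped. I check with very small further steps, looking for gentle blocking.

Emit:
play_rows:
  commands:
    - [[0,0,0,0,0,-0.01,0.95],[0,0,0,0,0,-0.02,0.95]]

```text
time_s: 14.2
tcp_pos: [0.4727, 0.0113, 0.1065]
ee_rot: [[0.857, -0.516, 0.002], [-0.516, -0.857, -0.001], [0.002, -0.001, -1.0]]
wrist_force: [-0.3, 0.2, 4.5]
gripper_width: 0.269
```

```bash
python3 av.py
```

```text
[-0.251  0.024  5.295  0.158 -0.012  0.053] 14.4 [0.4727 0.0113 0.1065] yaw -31.01
```

Emit:
play_rows:
  commands:
    - [[0,0,0,0,0,-0.01,0.95],[0,0,0,0,0,-0.02,0.95]]

```text
time_s: 14.6
tcp_pos: [0.4726, 0.0113, 0.1065]
ee_rot: [[0.846, -0.532, 0.002], [-0.532, -0.846, -0.001], [0.002, -0.0, -1.0]]
wrist_force: [-0.1, -0.4, 5.5]
gripper_width: 0.268
```

```bash
python3 av.py
python3 - <<'E'
from h import *
c=r.capture('scene')
u,v=340,247
g=c['image'][v-25:v+20,u-25:u+30,::-1]
cv2.imwrite('pics/s6c.png',cv2.resize(g,None,fx=12,fy=12,interpolation=cv2.INTER_CUBIC))
E
```

```text
[ 0.121 -0.255  5.278  0.131  0.014  0.084] 14.8 [0.4726 0.0113 0.1065] yaw -32.15
```

View pics/s6c.png

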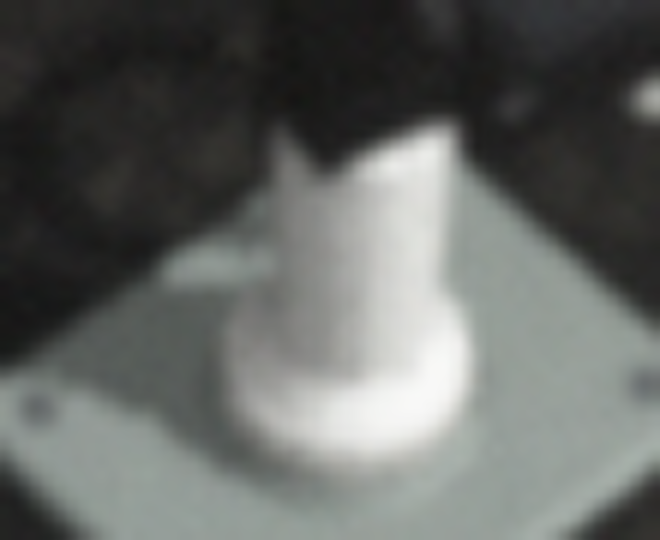

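The tube's left side shows no distinct hole or button at this resolution, so this view decides nothing. Mz is starting to rise; I go on in small steps.

Emit:
play_rows:
  commands:
    - [[0,0,0,0,0,-0.01,0.95],[0,0,0,0,0,-0.02,0.95]]

```text
time_s: 15.05
tcp_pos: [0.4726, 0.0112, 0.1065]
ee_rot: [[0.836, -0.549, 0.002], [-0.549, -0.836, -0.001], [0.002, -0.0, -1.0]]
wrist_force: [-0.0, -0.8, 5.9]
gripper_width: 0.269
```

```bash
python3 av.py
```

```text
[ 0.293 -0.521  5.319 -0.015 -0.023  0.101] 15.25 [0.4726 0.0112 0.1065] yaw -33.29
```

Emit:
play_rows:
  commands:
    - [[0,0,0,0,0,-0.01,0.95],[0,0,0,0,0,-0.02,0.95]]

```text
time_s: 15.45
tcp_pos: [0.4725, 0.0111, 0.1065]
ee_rot: [[0.825, -0.566, 0.002], [-0.566, -0.825, -0.001], [0.002, 0.0, -1.0]]
wrist_force: [-0.7, -0.7, 5.8]
gripper_width: 0.266
```

```bash
python3 av.py
```

```text
[-0.256 -0.628  5.412 -0.148 -0.013  0.09 ] 15.65 [0.4725 0.011  0.1065] yaw -34.44
```

TCP x also sprang from 0.4716 to 0.4727 as the radial spring force vanished near yaw -18°, and a tangential reaction with Mz has built up since -30°. Both fit a clicked button at the far end of its play. I turn back to mid-play and check gently the other way.

Emit:
play_rows:
  commands:
    - [[0,0,0,0,0,0.04,0.95],[0,0,0,0,0,0.08,0.95],[0,0,0,0,0,0.12,0.95],[0,0,0,0,0,0.12,0.95]]

```text
time_s: 16.05
tcp_pos: [0.4728, 0.0114, 0.1065]
ee_rot: [[0.886, -0.463, 0.002], [-0.463, -0.886, -0.0], [0.002, -0.001, -1.0]]
wrist_force: [0.0, -1.0, 5.3]
gripper_width: 0.268
```

```bash
python3 av.py
```

```text
[ 0.904 -0.498  5.601 -0.012 -0.242  0.022] 16.25 [0.4728 0.0114 0.1065] yaw -27.62
```

Emit:
play_rows:
  commands:
    - [[0,0,0,0,0,0.03,0.95],[0,0,0,0,0,0.06,0.95],[0,0,0,0,0,0.06,0.95]]

```text
time_s: 16.55
tcp_pos: [0.4728, 0.0115, 0.1065]
ee_rot: [[0.912, -0.41, 0.002], [-0.41, -0.912, -0.0], [0.002, -0.001, -1.0]]
wrist_force: [0.0, 0.1, 5.5]
gripper_width: 0.267
```

```bash
python3 av.py
```

```text
[ 0.14   0.267  5.637  0.125 -0.2    0.008] 16.75 [0.4728 0.0115 0.1065] yaw -24.2
```

Emit:
play_rows:
  commands:
    - [[0,0,0,0,0,0.03,0.95],[0,0,0,0,0,0.05,0.95],[0,0,0,0,0,0.05,0.95]]

```text
time_s: 17.05
tcp_pos: [0.4727, 0.0115, 0.1064]
ee_rot: [[0.932, -0.364, 0.002], [-0.364, -0.932, -0.0], [0.002, -0.001, -1.0]]
wrist_force: [0.8, -0.4, 5.9]
gripper_width: 0.266
```

```bash
python3 av.py
```

```text
[ 0.297  0.241  5.677  0.099 -0.147 -0.047] 17.25 [0.4728 0.0115 0.1064] yaw -21.34
```

Emit:
play_rows:
  commands:
    - [[0,0,0,0,0,0.02,0.95],[0,0,0,0,0,0.04,0.95],[0,0,0,0,0,0.04,0.95]]

```text
time_s: 17.55
tcp_pos: [0.4728, 0.0116, 0.1065]
ee_rot: [[0.945, -0.326, 0.002], [-0.326, -0.945, 0.0], [0.002, -0.001, -1.0]]
wrist_force: [0.4, 0.2, 5.1]
gripper_width: 0.267
```

```bash
python3 av.py
```

```text
[ 0.503  0.414  5.449  0.23  -0.156 -0.04 ] 17.75 [0.4729 0.0116 0.1065] yaw -19.05
```

Emit:
play_rows:
  commands:
    - [[0,0,0,0,0,0.02,0.95],[0,0,0,0,0,0.04,0.95],[0,0,0,0,0,0.04,0.95]]

```text
time_s: 18.05
tcp_pos: [0.4729, 0.0119, 0.1065]
ee_rot: [[0.957, -0.289, 0.003], [-0.289, -0.957, 0.001], [0.002, -0.001, -1.0]]
wrist_force: [-0.3, 0.9, 5.7]
gripper_width: 0.268
```

```bash
python3 av.py
```

```text
[ 0.402  1.529  5.564  0.483 -0.122 -0.14 ] 18.25 [0.4729 0.0118 0.1065] yaw -16.78
```

That confirms it: turning back is now blocked too (Mz -0.14, tangential force reversed, spring force absent). I centre in the play, relieve the pressure and let go.

Emit:
play_rows:
  commands:
    - [[0,0,0,0,0,-0.04,0.95],[0,0,0.0005,0,0,-0.08,0.95],[0,0,0.001,0,0,-0.12,0.95],[0,0,0.0015,0,0,-0.12,0.95],[0,0,0.0015,0,0,-0.12,0.95]]

```text
time_s: 18.75
tcp_pos: [0.4713, 0.0115, 0.1066]
ee_rot: [[0.916, -0.4, -0.001], [-0.4, -0.916, -0.0], [-0.001, 0.001, -1.0]]
wrist_force: [0.2, 0.4, -1.7]
gripper_width: 0.269
```

```bash
python3 av.py
```

```text
[ 0.527  0.613 -1.814  0.217 -0.242 -0.025] 18.95 [0.4713 0.0115 0.1067] yaw -23.6
```

Emit:
play_rows:
  commands:
    - [[0,0,0,0,0,0,0.6],[0,0,0,0,0,0,0.4],[0,0,0,0,0,0,0.2],[0,0,0,0,0,0,0],[0,0,0,0,0,0,0]]

```text
time_s: 19.45
tcp_pos: [0.4717, 0.0116, 0.1073]
ee_rot: [[0.916, -0.4, 0.0], [-0.4, -0.916, -0.0], [0.0, -0.0, -1.0]]
wrist_force: [-0.1, -1.1, -0.1]
gripper_width: 0.638
```

Emit:
play_rows:
  commands:
    - [[0,0,0,0,0,0,0],[0,0,0,0,0,0,0],[0,0,0,0,0,0,0]]

```text
time_s: 19.75
tcp_pos: [0.4717, 0.0116, 0.1072]
ee_rot: [[0.916, -0.4, -0.0], [-0.4, -0.916, -0.0], [-0.0, 0.0, -1.0]]
wrist_force: [0.1, 0.9, 0.2]
gripper_width: 0.912
```

Released. I go straight up and then check from above.

Emit:
play_rows:
  commands:
    - [[0,0,0.015,0,0,0,0],[0,0,0.04,0,0,0,0],[0,0,0.08,0,0,0,0],[0,0,0.12,0,0,0,0],[-0.03,0.02,0.13,0,0,0,0]]

```text
time_s: 20.25
tcp_pos: [0.4461, 0.0318, 0.2417]
ee_rot: [[0.915, -0.403, 0.009], [-0.403, -0.915, 0.001], [0.008, -0.005, -1.0]]
wrist_force: [-0.5, 1.4, -0.4]
gripper_width: 1.0
```

Emit:
play_rows:
  commands:
    - [[-0.04,0.02,0,0,0,0,0],[-0.07,0.04,-0.02,0,0,0,0],[-0.07,0.04,-0.04,0,0,0,0],[-0.07,0.04,-0.04,0,0,0,0]]

```text
time_s: 20.65
tcp_pos: [0.3694, 0.0712, 0.1956]
ee_rot: [[0.917, -0.399, -0.004], [-0.399, -0.917, -0.002], [-0.003, 0.003, -1.0]]
wrist_force: [-0.3, -0.3, -1.3]
gripper_width: 1.001
```

```bash
python3 st.py
python3 - <<'E'
from h import *
s=r.sense();c=r.capture('wrist');P=pts(c,s)
k=(P[...,2]>.125)&(P[...,2]<.155)&(np.hypot(P[...,0]-.471,P[...,1]-.0115)<.03)
print('head',k.sum(),np.median(P[k],0),cv2.minAreaRect((P[k][:,:2]*1000).astype(np.float32)))
a=c['image'][20:200,220:440,::-1]
d=r.capture('scene')['image'][190:280,285:395,::-1]
cv2.imwrite('pics/f.png',np.hstack([cv2.resize(a,(440,360)),cv2.resize(d,(360,360*90//110+66),interpolation=2)[:360]]))
E
```

```text
20.65 [-0.33 -0.35 -1.33] [-0.048 -0.007  0.049] [0.3694 0.0712 0.1956] yaw -23.49 1.0011934295607625
head 1335 [0.47045698 0.01192904 0.14032267] ((470.913818359375, 11.396440505981445), (23.413129806518555, 34.212284088134766), 65.82526397705078)
```

View pics/f.png

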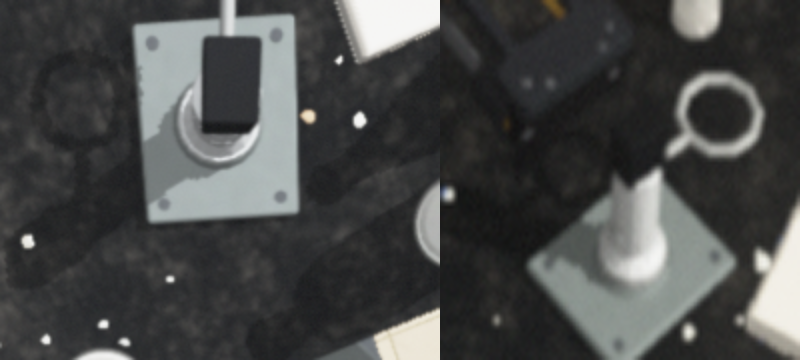

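The post stands upright and centred on the stub. Its head top is at z≈0.140 (expected 0.141), its yaw is -24° (mid-play), and the gripper is clear. I hand it in.

```bash
python3 -c "
from station import r
print(r.finish_job())"
```

```text
the job is handed in; nothing more can be done
None
```

The funnel post is on the stub, fully home on the collar, with the button clicked and the gripper clear. I handed the job in at about 21 s. The click shows in the forces only; I never saw the button in the hole.

**Seating:** I slid the post down with low force (about 7 N at most) until it stopped on the collar. The final check put the head top at z ≈ 140 mm (expected 141), centred within about 1 mm of the stub axis and upright.

**Click:** I turned the post about -30° from where it seated.
- The button's sideways push on the tube (about 3 N) disappeared between yaw -16° and -24°.
- After that, gentle turning met resistance at both ends. It built gradually to 0.10 N m near -34° in one direction and reached 0.14 N m near -17° in the other, and the push did not come back.
- I centred the post in that play, at about -24°, before letting go.

**Doubts:**
- The camera views at the hole were too coarse to show the button, so there is no visual confirmation.
- I recognised the click late and turned about 10–15° past it, then back the other way to check. Forces stayed at a few newtons, roughly 9 N at most on the button against the 30 N that bends it.
- I did not touch any other object on the bench.

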